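# Show the trainee which tooth gets the crown

## Robot

A 6-joint arm with a two-finger parallel gripper is mounted at the origin on the work surface. World frame = base frame: x ahead of the robot, y to its left, z up, the work surface at z = 0. Lengths are in m, angles in rad, forces in N, time in s.
With the tool pointing down it reaches from about 0.425 to 0.95 m from the base axis. Payload 3.5 kg.
Tool frame: the origin (TCP) lies between the finger pads, 19 mm behind the fingertips; this is the grasp point; z points along the fingers, y is the line along which they close (so a half turn about z gives the same grasp; the last joint's range is limited). The gripper opens to 85 mm and grips with 20 to 120 N. Pads are 22 mm wide; open, the fingers measure 114 mm over their backs; the gripper's body (76 mm by 85 mm) begins 54 mm behind the grasp point. The pads swing forward as they close: fully open they stand 13 mm farther back than shut.
Start: joints at [1.14, 0.286, 1.577, -0, 1.279, -0.15], TCP at [0.187, 0.649, 0.25] pointing down, gripper open.
Joint ranges: [-2.77, 2.77], [-0.9, 2.22], [0.21, 2.48], [-1.53, 4.67], [0.24, 2.81], [-2.84, 2.84]. Speed limits (rad/s): [2.79, 2.79, 3.14, 3.14, 3.14, 3.14].

## Interface

Orientations are given as a unit quaternion [x, y, z, w].
In Python, from plant import get_state, viewer, sign_off gives the robot as it stands. The module is installed in compiled form; this text tells all that it offers.
- The arm moves only by the shell command python3 -m handwheel 'ROWS' [FORCE]. ROWS is JSON, a list that holds one entry, the list of rows, each a list of 5 numbers: the finger opening in m, from 0 to 0.0854, then the shift along the tool's x, y, z in m, then the turn about the tool's z in degrees. In form: [[[claw, x, y, z, spin], ...]]. A call has 1 to 12 rows; each row shifts and turns the commanded pose from where the row before left it, along the tool's axes as they then stand; what a row does not reach is not made up. A row lasts 1/12 s, in which the tool goes at most 41.7 mm and 7.16 degrees, less where a joint would pass 70% of its speed; a pose out of reach is approached as far as the arm can. A call is refused whole if a number of a shift passes 0.0417 or a number of a turn 7.16, either way. A call with a gripper value outside its range is refused whole. The fingers move at their own pace and stop on an object; FORCE is the grip in N (left out, the last holds). Time passes only in rows, so rows that do not move let the fingers close. It gives the time, the measured TCP pose, the force, the opening and the grip force at its end, in the units of the state.
- get_state(): the state, without advancing time (a new reading comes with each control period).
- viewer.read_camera(name): name is "scene" or "top" or "wrist"; returns the picture (420x560x3 uint8, blue, green, red); there is no depth.
- viewer.camera_params(name): a dict with "fov_y" (degrees; the focal length in pixels is half the picture's height over the tangent of half this angle, whatever the lens; pixels are square), "cx", "cy" (the principal point, pixels), "xyz" and "attitude" of the camera in the world; the wrist camera has in their place "hand_eye" (4x4, takes a point from camera to tool coordinates, whose origin is the TCP and whose axes are the flange's). Camera axes: x right, y up, looking along -z (the intrinsics and any distortion apply to the point x, -y, -z); pixel columns grow to the right and rows downward; lengths in m; the calibration is good to about 2 mm. A picture is of the moment at which its call begins: read the wrist's pose just before it. camera_params takes no time and is no camera call.
- sign_off(): hands the job in; it is judged then, once.
Trained networks look in the newest picture that a camera, given by its name, has taken for a name from the list of things; names that differ only in an ending like _2 or _b are one class to them, and where a whole thing is asked for, a point or a joint stands for the part that bears it (a point fixed in the world has none). Each returns a list of dicts, best first, with "confidence" (0 to 1); they miss things now and then, are a little off and sometimes report something else, mostly with a low value. They report only what shows in the picture. A call takes as long as a camera call.
- viewer.look_for(camera, name): "extent" ([left, top, width, height] as shares, 0 to 1, of the picture: columns of its width, rows of its height, round what is visible of it).
- viewer.outline_of(camera, name): "mask" (420x560 bool, what is visible of it) and "extent" ([left, top, width, height] as shares, 0 to 1, of the picture: columns of its width, rows of its height, round what is visible of it).
- viewer.pinpoint(camera, name): "xy" ([column, row] as shares, 0 to 1, of the picture: columns of its width, rows of its height: a listed point, or the origin of a listed thing).
The state is a dict: "time": time; "qpos": joint angles; "dq": joint speeds; "joint_efforts": joint torques, N m; "eef_pos": TCP position; "tcp_rot": TCP orientation; "contact_force": force on the tool from outside, world axes, zero at the start; "wrist_torque": the same for the moment, N m; "opening": opening from 0.0 (shut) to 1.0 (fully open); "finger_force": force on a finger pad.
Only numpy, scipy, OpenCV 4.12 (cv2) and the standard library are available. Lean on these libraries where they do the work, as an engineer would, in place of code of your own. Each camera call takes 0.05 s, during which the arm holds its last target. There are 200 camera calls.

## Task

Switch the desk lamp on by pressing its switch down and letting go, then show a trainee the case: point at the short prepared stump on the big jaw model, fingertips straight above its middle and one to three centimetres over it, for about two seconds, and then point in the same way at the loose molar crown without a root that stands on the steel tray, and finish still pointing at it. Touch neither the jaw, its teeth nor the crown, lift nothing, and leave everything else where it is.

Things in the scene. Friction and masses are not known exactly. Their poses are not given: they have to be found in the camera images.
- lamp_switch (a joint): push switch of the desk lamp: 0 when up, 0.006 (m) when fully down; a spring returns it, fully down takes 4 N
- lamp_switch_top (a point): centre of the top of the lamp's round white switch (28 mm across, moves straight down), near the robot's end of the lamp's grey foot (200 x 100 x 22 mm, fixed). The lamp's thin neck rises from the foot's far end, 143 mm beyond the switch, leans outward and away from the robot, and carries a silver bar-shaped head, 150 mm long, 225 to 270 mm beyond the switch at 260 to 315 mm height
- jaw: oversize teaching model of a jaw, fixed: black base 150 x 170 x 12 mm, pinkish horseshoe gum 42 mm high with stone-coloured teeth up to 24 mm tall on it. Origin under the middle of the base; the horseshoe's incisors are at its own -x, the two open ends at +x; two molar places side by side, 27 mm apart, end each arm. Which of the four holds the stump differs from run to run
- stump: the tooth prepared for a crown: a narrow, short, tapered stump, fixed on the jaw in one of the four molar places; 19 mm across at its foot, 10 mm at its top, 13 mm high; the neighbouring teeth are wider and stand 8 mm higher. Origin at the centre of its underside, z up
- stump_top (a point): centre of the stump's flat top, z up
- molar0: an ordinary full molar of the jaw model, fixed, a rounded square 22 x 22 mm, 21 mm high, four cusps; origin at the centre of its underside, 42 mm above the table, z up
- molar1: an ordinary full molar of the jaw model, fixed, a rounded square 22 x 22 mm, 21 mm high, four cusps; origin at the centre of its underside, 42 mm above the table, z up
- molar2: an ordinary full molar of the jaw model, fixed, a rounded square 22 x 22 mm, 21 mm high, four cusps; origin at the centre of its underside, 42 mm above the table, z up
- crown: loose molar crown with no root, a rounded square 23 x 23 mm, 19 mm high, four cusps on top, standing on the floor of the shallow steel tray (120 x 190 mm, rim 12 mm, floor 3 mm) beside two rooted teeth, about 55 mm apart in a row; origin at the centre of its underside, z up
- crown_top (a point): centre of the crown's top, level with its cusps, z up
- rooted_molar: bystander, loose on the tray: a molar lying on its side, crown 20 x 22 x 19 mm with two tapered roots, 43 mm long in all; origin under its crown
- rooted_incisor: bystander, loose on the tray: an incisor lying down, crown 22 x 18 x 13 mm with one long tapered root; 51 mm long in all; origin under its crown
- cast_a: bystander: small loose plaster cast of a jaw, 62 mm across, 35 mm high; origin under its centre
- cast_b: bystander: a second such cast, behind the tray; origin under its centre
- water_bottle: bystander: upright clear water bottle, 62 mm across, 190 mm high, at the far side; origin under its centre
- paper_cup: bystander: paper cup, 76 mm across, 90 mm high, at the far side; origin under its centre
- handpiece: bystander: metal drill handpiece lying on the table beyond the jaw, 145 mm long, 18 mm thick; origin under its thick part

How it is judged:
On the way, in this order (a step that is already met when the one before it is completed fails the run):
1. the lamp's switch is pressed down (value of joint lamp_switch above 0.004 m), for 0.05 s.
2. the switch is let go (value of joint lamp_switch below 0.002 m), for 0.1 s.
3. the tool point dwells just above the stump for 1.5 s (horizontal distance between the grasp point and stump_top below 0.011 m and z of the grasp point in the frame of stump_top between 0.014 and 0.062 m), for 1.5 s.
4. the tool point dwells just above the loose crown (horizontal distance between the grasp point and crown_top below 0.011 m and z of the grasp point in the frame of crown_top between 0.014 and 0.062 m), for 0.5 s.
At the end, for the whole second after the job is handed in: The tool point (TCP) is still above the loose crown: within 11 mm sideways of its middle and 14 to 62 mm over its top, without contact; the lamp's switch is up again; the crown stands upright within 4 mm of where it began, and the bystanders within 12 mm of where they began (all of step 4 and value of joint lamp_switch below 0.002 m and angle between crown's own z axis and vertical below 0.15 rad and distance of crown from where it was at the start of the episode below 0.004 m and distance of each of rooted_molar, rooted_incisor, cast_a, cast_b, water_bottle, paper_cup, handpiece from where it was at the start of the episode below 0.012 m); the robot touches nothing.
It fails at once if the jaw, its teeth or the loose crown is touched (contact force between any of the fingers, the arm and jaw above 0.5 N or contact force between any of the fingers, the arm and stump above 0.5 N or contact force between any of the fingers, the arm and molar0 above 0.5 N or contact force between any of the fingers, the arm and molar1 above 0.5 N or contact force between any of the fingers, the arm and molar2 above 0.5 N or contact force between any of the fingers, the arm and crown above 0.5 N).
It fails at once if the loose crown is lifted, carried or shifted (distance of crown from where it was at the start of the episode above 0.004 m).
It fails at once if a bystander is lifted, carried or pushed away (distance of any of rooted_molar, rooted_incisor, cast_a, cast_b, water_bottle, paper_cup, handpiece from where it was at the start of the episode above 0.012 m).
It also fails if it takes over 51 s, if anything falls off the work surface, if the arm or the gripper's body presses on something with over 40 N, if the wrist force passes 120 N, or if a joint passes its speed limit or range.

## Working session

There is one attempt and no reset: what is moved stays moved. The work goes in short steps, Python scripts to look and compute and a shell command to move; the robot and the scene stay as the last step left them, time stands still between calls to the robot, and variables do not carry over. Pictures are saved under pics/ and viewed, at most 10 in all, crops included, and the job is handed in when it is done.

```bash
mkdir -p pics
cat > h.py <<'E'
import numpy as np, cv2
from scipy.spatial.transform import Rotation as R
from plant import get_state, viewer, sign_off
def cam(name, st=None):
    p=viewer.camera_params(name)
    f=210/np.tan(np.radians(p['fov_y'])/2)
    if 'hand_eye' in p:
        st=st or get_state(); T=np.eye(4); T[:3,:3]=R.from_quat(st['tcp_rot']).as_matrix(); T[:3,3]=st['eef_pos']
        M=T@np.array(p['hand_eye'])
    else:
        M=np.eye(4); a=np.array(p['attitude']); M[:3,:3]=R.from_quat(a).as_matrix() if a.size==4 else a.reshape(3,3); M[:3,3]=p['xyz']
    return f,p['cx'],p['cy'],M,p
def ray(c,u,v):
    f,cx,cy,M,p=c
    d=np.array([(u-cx)/f,-(v-cy)/f,-1.]); return M[:3,3],M[:3,:3]@d
def on_z(c,u,v,z):
    o,d=ray(c,u,v); return o+d*(z-o[2])/d[2]
def proj(c,X):
    f,cx,cy,M,p=c; q=M[:3,:3].T@(np.array(X)-M[:3,3]); return cx+f*q[0]/-q[2], cy+f*q[1]/q[2]
E
python3 - <<'E'
from h import *
np.set_printoptions(precision=4,suppress=True)
print(get_state())
for n in ['top','scene','wrist']:
    im=viewer.read_camera(n); cv2.imwrite(f'pics/{n}0.png',im); print(n,viewer.camera_params(n))
    c=cam(n)
    for t,z in [('lamp_switch_top',.03),('stump_top',.055),('crown_top',.022),('molar0',.042),('cast_a',0),('water_bottle',0),('paper_cup',0),('handpiece',0),('rooted_molar',.003),('rooted_incisor',.003),('jaw',0)]:
        for r in viewer.pinpoint(n,t)[:4]:
            u,v=r['xy'][0]*560,r['xy'][1]*420
            print(n,t,round(r['confidence'],2),round(u),round(v),on_z(c,u,v,z).round(3))
E
```

```text
{'time': 0.0, 'qpos': array([ 1.14  ,  0.2872,  1.5781, -0.    ,  1.2786, -0.15  ]), 'dq': array([ 0.0011,  0.0003,  0.0006,  0.0003, -0.001 ,  0.0014]), 'joint_efforts': array([  0.0011, -40.5972, -29.264 ,   0.    ,   0.0057,   0.    ]), 'eef_pos': array([0.1868, 0.648 , 0.2486]), 'tcp_rot': array([ 0.1399,  0.9902, -0.0011, -0.0003]), 'contact_force': array([-0.7346,  0.8831, -0.2184]), 'wrist_torque': array([-0.0045,  0.0208,  0.0365]), 'finger_force': 0.0, 'opening': 0.9975914719438744}
top {'fov_y': 43.40181957173266, 'cx': 266.6219262497959, 'cy': 216.41609564117556, 'xyz': array([ 0.3469, -0.0245,  1.1651]), 'attitude': array([-0.0772,  0.0825,  0.7427, -0.66  ])}
top lamp_switch_top 0.6 116 301 [0.462 0.293 0.03 ]
top stump_top 0.67 298 226 [ 0.573 -0.113  0.055]
top stump_top 0.56 238 226 [0.588 0.016 0.055]
top molar0 0.59 293 241 [ 0.544 -0.098  0.042]
top molar0 0.48 299 227 [ 0.574 -0.116  0.042]
top molar0 0.41 239 215 [0.615 0.012 0.042]
top cast_a 0.92 220 325 [0.387 0.079 0.   ]
top cast_a 0.81 368 174 [ 0.686 -0.294  0.   ]
top water_bottle 0.63 303 134 [ 0.801 -0.
[... 1138 characters left out ...]
   ]
scene water_bottle 0.62 228 313 [ 0.804 -0.154  0.   ]
scene water_bottle 0.49 276 271 [ 0.718 -0.048  0.   ]
scene paper_cup 0.87 328 295 [0.797 0.038 0.   ]
scene handpiece 0.81 276 272 [ 0.722 -0.048  0.   ]
scene handpiece 0.66 302 174 [0.394 0.083 0.   ]
scene rooted_molar 0.43 142 227 [ 0.536 -0.321  0.003]
scene rooted_incisor 0.6 171 215 [ 0.506 -0.257  0.003]
scene jaw 0.89 270 218 [ 0.555 -0.031  0.   ]
wrist {'fov_y': 69.8813763557015, 'cx': 281.4923963850431, 'cy': 205.58127727637554, 'hand_eye': array([[-0.0004,  0.9555,  0.2949,  0.0745],
       [ 1.    ,  0.0005, -0.0002, -0.0005],
       [-0.0003,  0.2949, -0.9555, -0.125 ],
       [ 0.    ,  0.    ,  0.    ,  1.    ]])}
```

View pics/top0.png

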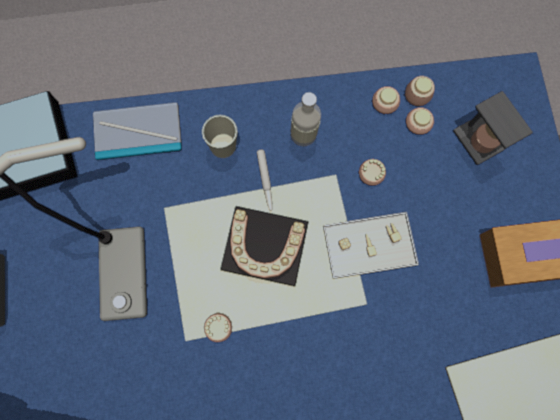

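View pics/scene0.png

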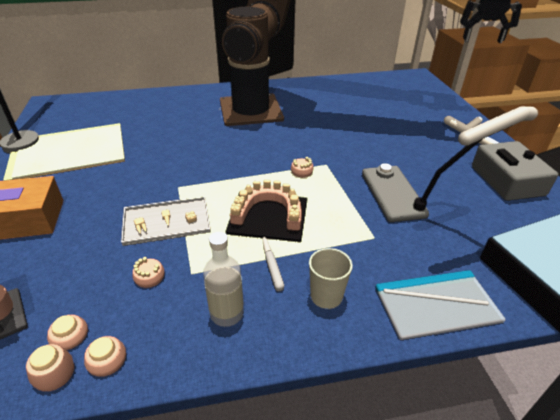

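The top view shows the lamp switch at about (121,301), the jaw at (263,245) with its open ends up, at (240,216) and (298,228), and the crown at (344,243) as the left of three teeth on the tray. The scene view matches: switch (386,169), crown (191,217). Next I'll enlarge the jaw in both views to find the stump.

Run:
```python
from h import *
a=cv2.imread('pics/top0.png')[200:290,215:325]; b=cv2.imread('pics/scene0.png')[170:245,215:320]
t=cv2.imread('pics/top0.png')[215:275,320:420]; s=cv2.imread('pics/top0.png')[270:330,80:180]
r=lambda i,w=395,h=295: cv2.resize(i,(w,h),interpolation=cv2.INTER_CUBIC)
cv2.imwrite('pics/crops.png',np.vstack([np.hstack([r(a),r(b)]),np.hstack([r(t),r(s)])]))
c=cam('top'); 
for n,u,v,z in [('switch',121,301,.03),('crown',344,243,.022)]: print(n,on_z(c,u,v,z).round(3))
c=cam('scene'); 
for n,u,v,z in [('switch',386,168,.03),('crown',191,215,.022)]: print(n,on_z(c,u,v,z).round(3))
```

```text
switch [0.46  0.281 0.03 ]
crown [ 0.53  -0.21   0.022]
switch [0.45  0.292 0.03 ]
crown [ 0.538 -0.209  0.022]
```

View pics/crops.png

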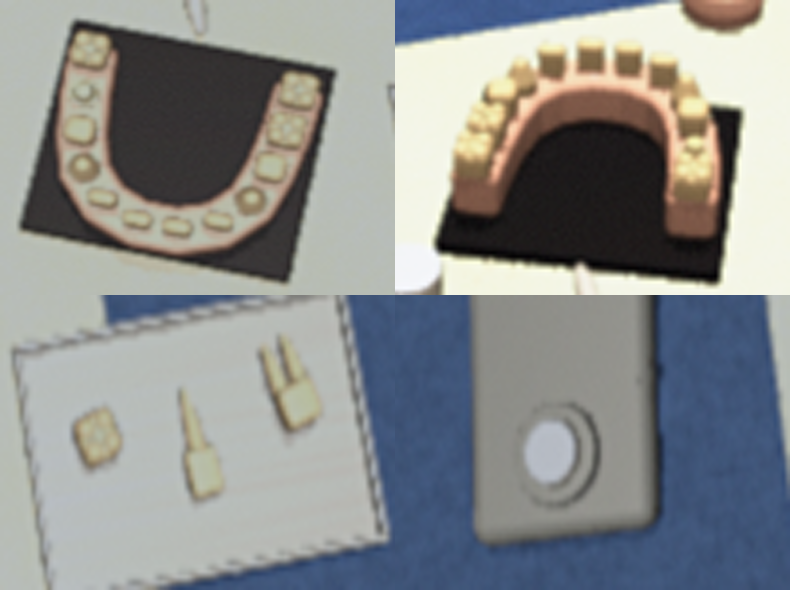

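View pics/wrist0.png

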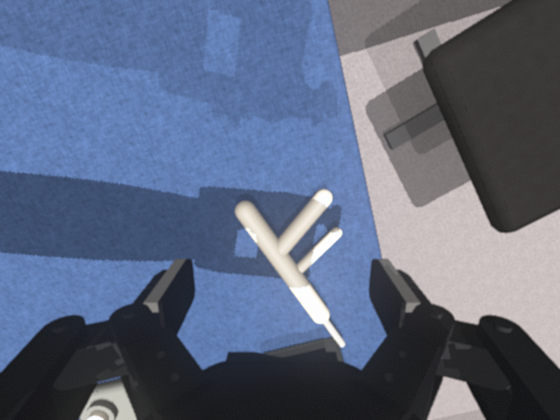

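The enlarged jaw shows the stump as the inner molar place of the left arm (+y side), at top pixel (238.7,228). The other three molar places have four cusps. The tray row is crown, incisor, rooted molar. In the wrist view the switch shows at the lower left, (100,411). I'll move over the switch and close the gripper on the way.

```bash
python3 -m handwheel '[[[0,-0.03,-0.023,0.004,0],[0,-0.03,-0.023,0.004,0],[0,-0.03,-0.023,0.004,0],[0,-0.03,-0.023,0.004,0],[0,-0.03,-0.023,0.004,0],[0,-0.03,-0.023,0.004,0],[0,-0.03,-0.023,0.004,0],[0,-0.03,-0.023,0.004,0],[0,-0.03,-0.023,0.004,0],[0,-0.03,-0.023,0.004,0],[0,-0.03,-0.023,0.004,0],[0,-0.03,-0.022,0.004,0]]]'
python3 -m handwheel '[[[0,0,0,0,0],[0,0,0,0,0],[0,0,0,0,0],[0,0,0,0,0]]]'
cat > look.py <<'E'
import sys
from h import *
np.set_printoptions(precision=4,suppress=True)
name,png=sys.argv[1],sys.argv[2]
z=float(sys.argv[3])
st=get_state(); c=cam('wrist',st); im=viewer.read_camera('wrist'); cv2.imwrite('pics/'+png,im)
Rm=R.from_quat(st['tcp_rot']).as_matrix()
print('tcp',st['eef_pos'],'q',st['qpos'],'tz',Rm[:,2],'tx',Rm[:,0],'F',st['contact_force'])
cand=[(r['confidence'],r['xy'][0]*560,r['xy'][1]*420) for r in viewer.pinpoint('wrist',name)]
for o in viewer.outline_of('wrist',name)[:3]:
    ys,xs=np.nonzero(o['mask']); cand.append((-o['confidence'],xs.mean(),ys.mean()))
for k,u,v in cand+[(9,float(sys.argv[i]),float(sys.argv[i+1])) for i in range(4,len(sys.argv),2)]:
    P=on_z(c,u,v,z); print(round(k,2),'px',round(u,1),round(v,1),'world',P,'tool delta',Rm.T@(P-st['eef_pos']))
E
python3 look.py lamp_switch_top sw1.png 0.03
```

```text
time: 2.8
eef_pos: [0.4576, 0.2829, 0.2022]
tcp_rot: [0.14, 0.99, 0.0, 0.0]
contact_force: [-0.1, 1.1, 0.2]
opening: -0.0
finger_force: 0.0
time: 3.13
eef_pos: [0.4561, 0.2855, 0.2022]
tcp_rot: [0.139, 0.99, 0.0, 0.0]
contact_force: [-0.8, 0.4, 0.3]
opening: 0.0
finger_force: 0.0
tcp [0.4561 0.2855 0.2022] q [ 0.3705  0.0297  1.9572  0.0004  1.1545 -0.921 ] tz [ 0.0001  0.0004 -1.    ] tx [-0.9612  0.2758  0.    ] F [-0.752   0.4326  0.2533]
0.8 px 281.7 200.2 world [0.4671 0.2822 0.03  ] tool delta [-0.0114 -0.0002  0.1722]
-0.57 px 280.2 196.7 world [0.463  0.2818 0.03  ] tool delta [-0.0077 -0.0017  0.1722]
```

View pics/sw1.png

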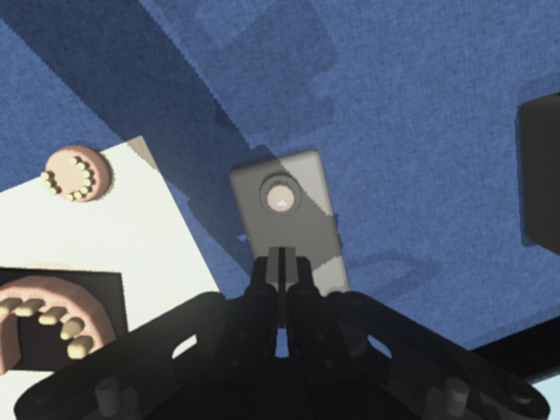

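The switch cap is at (280,198) in the wrist view, about 9 mm along tool -x from the TCP. I'll align and come down to just above it.

```bash
python3 -m handwheel '[[[0,-0.009,-0.001,0.03,0],[0,0,0,0.035,0],[0,0,0,0.035,0],[0,0,0,0.034,0],[0,0,0,0.008,0],[0,0,0,0,0],[0,0,0,0,0]]]'
python3 -m handwheel '[[[0,0,0,0.003,0],[0,0,0,0.002,0],[0,0,0,0,0],[0,0,0,0,0]]]'
```

```text
time: 3.87
eef_pos: [0.4646, 0.2818, 0.0606]
tcp_rot: [0.139, 0.99, -0.0, -0.001]
contact_force: [-1.6, 0.2, 3.0]
opening: 0.004
finger_force: 1.0
time: 4.2
eef_pos: [0.4656, 0.282, 0.0567]
tcp_rot: [0.14, 0.99, 0.001, 0.001]
contact_force: [-3.8, 0.9, 6.3]
opening: 0.002
finger_force: 3.3
```

```bash
python3 -m handwheel '[[[0,0,0,0.002,0],[0,0,0,0,0],[0,0,0,0,0]]]'
python3 - <<'E'
from h import *
f=[get_state()]; 
cv2.imwrite('pics/sc2.png',cv2.resize(viewer.read_camera('scene')[90:240,300:500],(800,600),interpolation=cv2.INTER_CUBIC))
print(f[0]['eef_pos'],f[0]['contact_force'])
E
```

```text
time: 4.45
eef_pos: [0.4657, 0.2821, 0.0565]
tcp_rot: [0.14, 0.99, 0.0, 0.0]
contact_force: [-7.6, -2.1, 17.3]
opening: -0.002
finger_force: 8.3
[0.46572093 0.28210426 0.0564927 ] [-7.62691645 -2.10341783 17.30695235]
```

View pics/sc2.png

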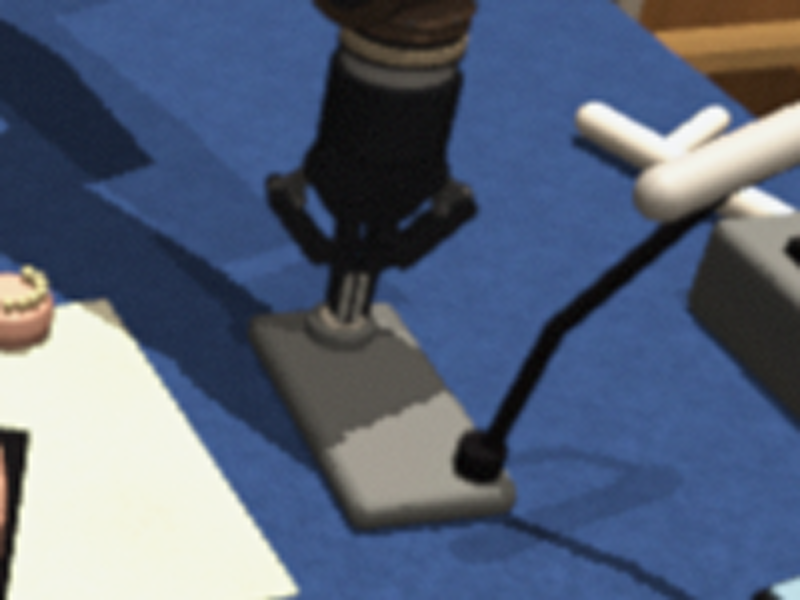

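The shut fingertips sit on the switch cap, at about (345,320) in the enlargement. At 17 N it is against its stop, so it is fully down. I'll release and go over the stump.

```bash
python3 -m handwheel '[[[0,0,0,-0.01,0],[0,0,0,-0.035,0],[0,0,0,-0.04,0],[0,0,0,-0.04,0],[0,0,0,-0.025,0],[0,0,0,0,0],[0,0,0,0,0]]]'
python3 -m handwheel '[[[0,-0.0235,-0.028,0,0],[0,-0.0235,-0.028,0,0],[0,-0.0235,-0.028,0,0],[0,-0.0235,-0.028,0,0],[0,-0.0235,-0.028,0,0],[0,-0.0235,-0.028,0,0],[0,-0.0235,-0.028,0,0],[0,-0.0235,-0.028,0,0],[0,0,0,0,0],[0,0,0,0,0],[0,0,0,0,0],[0,0,0,0,0]]]'
python3 look.py stump_top st1.png 0.055; python3 look.py molar0 st1.png 0.06
```

```text
time: 5.08
eef_pos: [0.4663, 0.2817, 0.2057]
tcp_rot: [0.14, 0.99, 0.001, 0.003]
contact_force: [-0.0, 0.7, -0.0]
opening: -0.002
finger_force: 0.0
time: 6.08
eef_pos: [0.5826, 0.0149, 0.2016]
tcp_rot: [0.139, 0.99, 0.0, -0.001]
contact_force: [0.1, -0.4, 0.6]
opening: 0.003
finger_force: 0.0
tcp [0.5826 0.0149 0.2016] q [-0.1485  0.1309  1.8502  0.0002  1.163  -1.4398] tz [-0.0025  0.0006 -1.    ] tx [-0.9612  0.276   0.0026] F [ 0.0577 -0.4474  0.6345]
0.75 px 284.1 199.2 world [0.5857 0.0161 0.055 ] tool delta [-0.003   0.002   0.1466]
-0.72 px 284.7 198.2 world [0.5849 0.0169 0.055 ] tool delta [-0.0021  0.0026  0.1466]
tcp [0.5831 0.015  0.2027] q [-0.1481  0.13    1.8493  0.0001  1.163  -1.4399] tz [-0.0006  0.0002 -1.    ] tx [-0.9613  0.2754  0.0007] F [-0.8773  0.9559  0.1917]
0.85 px 157.8 189.7 world [ 0.5447 -0.0924  0.06  ] tool delta [ 0.0072 -0.1138  0.1427]
0.77 px 279.4 225.1 world [0.6088 0.0051 0.06  ] tool delta [-0.0275 -0.0024  0.1426]
0.56 px 17.3 192.2 world [ 0.5113 -0.2174  0.06  ] tool delta [ 0.0049 -0.2432  0.1427]
-0.72 px 153.3 219.5 world [ 0.5705 -0.1079  0.06  ] tool delta [-0.0218 -0.1216  0.1427]
-0.7 px 153.3 192.7 world [ 0.5463 -0.0975  0.06  ] tool delta [ 0.0043 -0.1183  0.1427]
-0.6 px 285.3 226.1 world [0.6113 0.0103 0.06  ] tool delta [-0.0285  0.0033  0.1426]
```

View pics/st1.png

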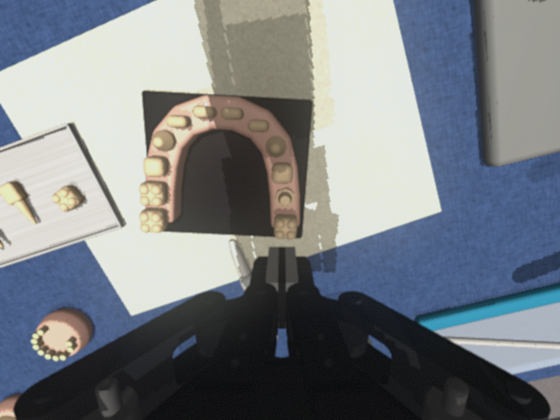

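The picture confirms the stump at (285,198), between the end molar (285,226) and the premolar (281,172), about 2.5 mm from under the TCP. I'll lower and dwell there.

```bash
python3 -m handwheel '[[[0,-0.0025,0.002,0.03,0],[0,0,0,0.03,0],[0,0,0,0.03,0],[0,0,0,0.015,0],[0,0,0,0,0],[0,0,0,0,0],[0,0,0,0,0],[0,0,0,0,0],[0,0,0,0,0],[0,0,0,0,0],[0,0,0,0,0],[0,0,0,0,0]]]'
python3 look.py stump_top st2.png 0.055
```

```text
time: 7.38
eef_pos: [0.5868, 0.015, 0.0986]
tcp_rot: [0.14, 0.99, -0.0, 0.0]
contact_force: [1.1, -0.6, 0.1]
opening: 0.0
finger_force: 0.0
tcp [0.5868 0.015  0.0986] q [-0.1473  0.265   1.9023  0.      0.9734 -1.4372] tz [ 0.0009 -0.0001 -1.    ] tx [-0.9608  0.2772 -0.0009] F [ 1.0697 -0.6416  0.125 ]
0.71 px 284.9 245.2 world [0.5901 0.0157 0.055 ] tool delta [-0.0029  0.0016  0.0436]
-0.7 px 284.7 234.6 world [0.5833 0.0175 0.055 ] tool delta [0.0042 0.0015 0.0436]
```

View pics/st2.png

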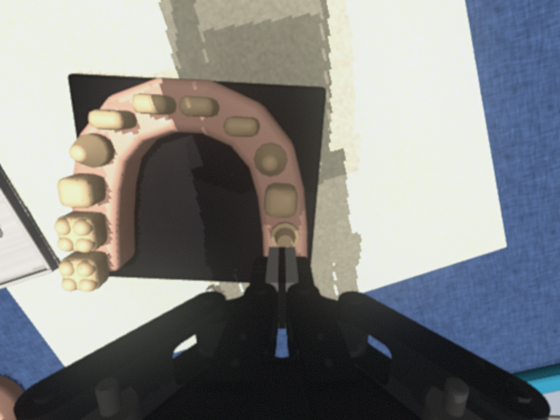

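The stump top, at (285,236), lies just beyond the fingertips and within about 3 mm sideways of the tool point. I'll dwell, then rise and go over the crown.

```bash
python3 -m handwheel '[[[0,0,0.001,0,0],[0,0,0,0,0],[0,0,0,0,0],[0,0,0,0,0],[0,0,0,0,0],[0,0,0,0,0],[0,0,0,0,0],[0,0,0,0,0],[0,0,0,0,0],[0,0,0,0,0],[0,0,0,0,0],[0,0,0,0,0]]]' | head -3
python3 -m handwheel '[[[0,0,0,0,0],[0,0,0,0,0],[0,0,0,0,0],[0,0,0,0,0],[0,0,0,0,0],[0,0,0,0,0],[0,0,0,0,0],[0,0,0,0,0],[0,0,0,0,0],[0,0,0,0,0],[0,0,0,0,0],[0,0,0,0,0]]]'
python3 -m handwheel '[[[0,0,0,-0.03,0],[0,0,0,-0.035,0],[0,0,0,-0.035,0],[0,-0.002,-0.033,0,0],[0,-0.002,-0.033,0,0],[0,-0.002,-0.033,0,0],[0,-0.002,-0.033,0,0],[0,-0.002,-0.033,0,0],[0,-0.002,-0.033,0,0],[0,-0.001,-0.034,0,0],[0,0,0,0,0],[0,0,0,0,0]]]'
python3 -m handwheel '[[[0,0,0,0,0],[0,0,0,0,0]]]' | head -1
python3 look.py crown_top cr1.png 0.022
```

```text
time: 8.53
eef_pos: [0.5869, 0.016, 0.0981]
tcp_rot: [0.14, 0.99, 0.0, 0.0]
time: 9.53
eef_pos: [0.5869, 0.016, 0.098]
tcp_rot: [0.14, 0.99, -0.0, -0.0]
contact_force: [0.2, 0.0, 0.8]
opening: 0.0
finger_force: 0.0
time: 10.53
eef_pos: [0.5346, -0.2121, 0.1981]
tcp_rot: [0.142, 0.99, 0.0, 0.0]
contact_force: [-0.6, 0.5, 0.2]
opening: -0.003
finger_force: 0.0
time: 10.7
tcp [ 0.5352 -0.2095  0.1979] q [-0.5496  0.1162  1.8737  0.0003  1.1521 -1.8409] tz [-0.0002  0.0005 -1.    ] tx [-0.9612  0.276   0.0003] F [-0.3001 -0.3483  0.8851]
0.67 px 274.5 189.6 world [ 0.5341 -0.217   0.022 ] tool delta [-0.0011 -0.0076  0.1759]
0.57 px 533.6 186.6 world [0.6048 0.04   0.022 ] tool delta [0.0019 0.2589 0.176 ]
-0.72 px 278.4 184.7 world [ 0.5303 -0.2117  0.022 ] tool delta [ 0.0041 -0.0036  0.1759]
-0.6 px 446.4 285.4 world [ 0.6965 -0.0602  0.022 ] tool delta [-0.1139  0.1878  0.1759]
```

View pics/cr1.png

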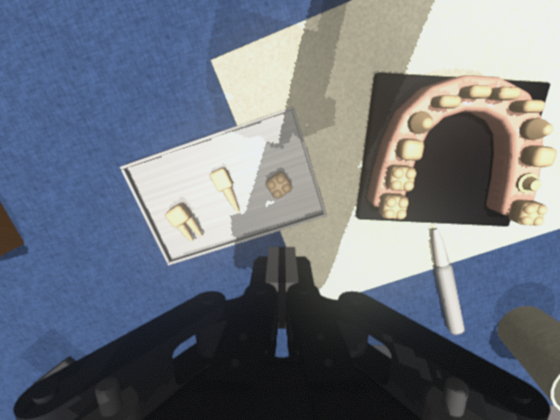

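The crown is at (278,184) on the tray, with the incisor at (225,188) and the rooted molar at (183,222). It is about 3 to 4 mm off the TCP. I'll lower most of the way and recheck.

```bash
python3 -m handwheel '[[[0,0.002,-0.004,0.035,0],[0,0,0,0.035,0],[0,0,0,0.035,0],[0,0,0,0.025,0],[0,0,0,0,0],[0,0,0,0,0],[0,0,0,0,0],[0,0,0,0,0]]]'
python3 look.py crown_top cr2.png 0.022
```

```text
time: 11.52
eef_pos: [0.5339, -0.2146, 0.0709]
tcp_rot: [0.14, 0.99, -0.001, 0.002]
contact_force: [-0.4, 0.2, -0.2]
opening: 0.0
finger_force: 0.0
tcp [ 0.5339 -0.2146  0.0709] q [-0.5585  0.282   1.9421 -0.      0.9124 -1.849 ] tz [ 0.0043 -0.0027 -1.    ] tx [-0.961   0.2766 -0.0048] F [-0.3653  0.1877 -0.2249]
0.89 px 285.3 235.9 world [ 0.5337 -0.2126  0.022 ] tool delta [0.001  0.002  0.0489]
-0.93 px 284.8 227.5 world [ 0.5282 -0.2114  0.022 ] tool delta [0.0066 0.0016 0.0488]
```

View pics/cr2.png

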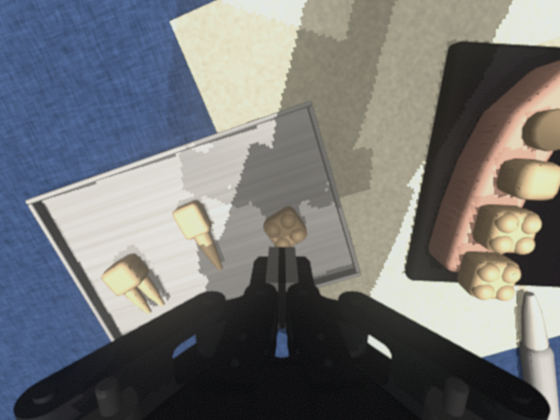

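The crown spans about (264–306, 207–248), with its middle near (285,229). I'll shift 3 mm in x and 2 mm in y, then lower the last 8 mm, settle and dwell.

```bash
python3 -m handwheel '[[[0,0.003,0.002,0.004,0],[0,0,0,0.004,0],[0,0,0,0,0],[0,0,0,0,0],[0,0,0,0,0],[0,0,0,0,0],[0,0,0,0,0],[0,0,0,0,0],[0,0,0,0,0],[0,0,0,0,0],[0,0,0,0,0],[0,0,0,0,0]]]'
python3 -m handwheel '[[[0,0,0,0,0],[0,0,0,0,0],[0,0,0,0,0],[0,0,0,0,0],[0,0,0,0,0],[0,0,0,0,0]]]' | head -1
python3 look.py crown_top cr3.png 0.022
```

```text
time: 12.67
eef_pos: [0.5297, -0.2111, 0.0601]
tcp_rot: [0.14, 0.99, -0.0, 0.0]
contact_force: [-1.2, 0.5, 0.1]
opening: -0.0
finger_force: 0.0
time: 13.17
tcp [ 0.5297 -0.2111  0.06  ] q [-0.5571  0.2914  1.9547 -0.      0.8954 -1.8471] tz [ 0. -0. -1.] tx [-0.9608  0.2771 -0.    ] F [-0.5466 -0.2209 -0.4657]
0.98 px 280.0 249.9 world [ 0.5326 -0.2133  0.022 ] tool delta [-0.0034 -0.0013  0.038 ]
0.59 px 556.9 190.8 world [ 0.5408 -0.0544  0.022 ] tool delta [0.0328 0.1537 0.038 ]
-0.76 px 281.5 236.7 world [ 0.5247 -0.2101  0.022 ] tool delta [ 0.0051 -0.0004  0.038 ]
```

```bash
python3 -c "
from plant import sign_off; print(sign_off())"
```

```text
the job is handed in; nothing more can be done
None
```

I pressed the lamp switch to its stop and let it go, held the pointer over the stump for about two seconds, and handed the job in at 13 s still pointing about 2 cm above the crown; I felt no contact apart from the switch, and no verdict came back.

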